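# Make up two sampling kits

## Task

Make up the two sampling kits from the stock on the bench. Blue tray: stand the green-lidded jar on the round black pad and the steel adapter on the square pink pad, and push the filter cartridge down into the two spring clips until it snaps fully home; white tray: stand the yellow-lidded jar on its round black pad and the brass adapter on its square pink pad. Set the glass jars down gently, and leave the red-lidded jar, the timer and the stack of dishes where they are.

Things in the scene. Friction and masses are not known exactly. Their poses are not given: they have to be found in the camera images.
- jar_green: small dark green, nearly black glass jar with a green screw lid on top; upright cylinder 50 mm in diameter (lid 49 mm), 60 mm tall (glass to 44 mm, lid above), about 150 g; origin at the centre of its underside, z up. Goes to the blue tray.
- jar_yellow: small dark green, nearly black glass jar with a yellow screw lid on top; upright cylinder 50 mm in diameter (lid 49 mm), 60 mm tall (glass to 44 mm, lid above), about 150 g; origin at the centre of its underside, z up. Goes to the white tray.
- jar_red: small dark green, nearly black glass jar with a red screw lid on top; upright cylinder 50 mm in diameter (lid 49 mm), 60 mm tall (glass to 44 mm, lid above), about 150 g; origin at the centre of its underside, z up. Spare: stays where it is.
- adapter_steel: Silver-grey steel pipe adapter standing on its flange: square flange 46 x 46 x 10 mm at the bottom, round stem 30 mm in diameter above it up to 45 mm, about 140 g; origin at the centre of the flange's underside, z up, x and y along the flange's sides. Goes to the blue tray.
- adapter_brass: Golden brass pipe adapter standing on its flange: square flange 46 x 46 x 10 mm at the bottom, round stem 30 mm in diameter above it up to 45 mm, about 140 g; origin at the centre of the flange's underside, z up, x and y along the flange's sides. Goes to the white tray.
- cartridge: filter cartridge lying on the bench: aluminium tube 26 mm in diameter, 112 mm long, between two red square end caps (30 x 30 x 12 mm), 136 mm over all, 150 g; same either way round. Origin at the middle of the tube's axis (15 mm above the bench at the start), y along the tube, z up. Grip the bare tube at its middle so that the fingers pass between the clips.
- blue_tray: blue, fixed, x 190 by y 210 mm, rim 18, floor at 6 mm; origin: centre of underside. Pads (mm): round black x -42 y 50, square pink x -42 y -50. Spring clips at x 55, y -40 and 40 (68 apart inside, 65 high, 12 wide) take the bare tube along tray y, centred at y 0. Pressed down it meets the lips with its axis at z 61, needs about 12 N (at most 20) and seats with the axis at z 42.
- white_tray: white, fixed, x 120 by y 210 mm, rim 18, walls 5, inner floor 6 mm above the bench; origin: centre of its underside, z up. Pads, flush with the floor (mm, tray frame): round black one, 74 across, for a jar at x 0 y -50; square pink one, 70 x 70, for an adapter at x 0 y 50. No clips. The blue tray's pads are the same size.
- dishes: stack of three pale flat dishes, 80 mm in diameter, 42 mm high, origin at the centre of the underside; bystander, to be left alone
- timer: small white bench timer with a grey display, 65 x 75 x 27 mm, origin at the centre of the underside; bystander, to be left alone
There are look-alikes about, which are no part of the job. What is meant by the adapter_brass is not purple, and is the smaller of those in its own colour.

How it is judged:
By the outcome, as a careful person would: the job done as asked, in the order asked, and still so for the second after the job is handed in, with the robot touching nothing.
It also fails if it takes over 136 s, if anything falls off the work surface, if the arm or the gripper's body presses on something with over 40 N, if the wrist force passes 120 N, or if a joint passes its speed limit or range.

## Robot

A 7-joint arm with a two-finger parallel gripper is mounted at the origin on the work surface. World frame = base frame: x ahead of the robot, y to its left, z up, the work surface at z = 0. Lengths are in m, angles in degrees, forces in N, time in s.
With the tool pointing down it reaches from about 0.425 to 0.875 m from the base axis. Payload 4.7 kg.
Tool frame: the origin (TCP) lies between the finger pads; the fingertips stand 8 mm ahead of it and the grasp point (between the pads) lies 11 mm behind it (env.tip_extent is the distance from the TCP to the fingertips, in m); z points along the fingers, y is the line along which they close (so a half turn about z gives the same grasp; the last joint's range is limited). The gripper opens to 87 mm and grips with 3 to 60 N. Pads are 19 mm wide; open, the fingers measure 117 mm over their backs; the gripper's body (75 mm by 190 mm) begins 51 mm behind the grasp point.
Start: joints at [69.448, 18.392, -4.016, 83.108, 1.295, 78.541, -3.26], TCP at [0.237, -0.605, 0.231] pointing down, gripper open.
Joint ranges: [-163.93, 163.93], [-17.29, 119.83], [-79.2, 71.16], [3.27, 140.29], [-89.18, 269.18], [5.43, 117.66], [-154.24, 154.24]. Speed limits (degrees/s): [147.25, 147.25, 180, 180, 180, 180, 180].

## Interface

Orientations are given as [roll, pitch, yaw] about the fixed x, y, z axes, in that order (R = Rz(yaw) Ry(pitch) Rx(roll)).
In Python, from cell import sensors, vision, workorder, env gives the robot as it stands.
- The arm moves only by the tool drive_tool, never from a script. Its argument "moves" is a list of rows, each an object of numbers: "x", "y", "z": the shift along the tool's x, y, z in mm; "rx", "ry", "rz": the turn, a rotation vector about the tool's x, y, z in rad; "fingers": the closure, from -1 (fully open) to 1 (shut). In form: [{"x": .., "y": .., "z": .., "rx": .., "ry": .., "rz": .., "fingers": ..}, ...]. A call has 1 to 20 rows; each row is the pose to reach, as a shift and turn from the pose commanded when the call began, along the tool's axes at that moment; what a row does not reach only later rows make up. A row lasts 1/8 s, in which the tool goes at most 62.5 mm and 10.7 degrees, less where a joint would pass 70% of its speed; a pose out of reach is approached as far as the arm can. A call with a gripper value outside its range is refused whole. The fingers move at their own pace and stop on an object; "force" is the grip in N (left out, the last holds). Time passes only in rows, so rows that repeat a pose let the fingers close. It gives the time, the measured TCP pose, the force, the opening and the grip force at its end, in the units of the state.
- sensors.get_obs(): the state, without advancing time (a new reading comes with each control period).
- vision.read_camera(name): name is "side" or "top"; returns a dict with "image" (480x640x3 uint8, red, green, blue), "fx", "fy", "cx", "cy" (pixels), "k1" (the pictures are not rectified: a ray, as slopes to the right and down, at radius r is drawn at 1 + k1 r^2 times it, then the intrinsics apply), "R" (3x3) and "t" (3): a world point X has camera coordinates R X + t. Camera axes: x right, y down, z forward; pixel columns grow to the right and rows downward; lengths in m; the calibration is good to about 2 mm. A picture is of the moment at which its call begins. There is no depth.
- workorder.sign_off(): hands the job in; it is judged then, once.
The state is a dict: "time_s": time; "qpos": joint angles; "joint_velocities": joint speeds; "effort": joint torques, N m; "tool_pos": TCP position; "tool_rot": TCP orientation; "force": force on the tool from outside, world axes, zero at the start; "wrist_torque": the same for the moment, N m; "grip_width": finger opening in m; "grasp_force": force on a finger pad.
Only numpy, scipy, OpenCV 4.12 (cv2) and the standard library are available. Lean on these libraries where they do the work, as an engineer would, in place of code of your own. Each camera call takes 0.05 s, during which the arm holds its last target. There are 200 camera calls.

## Working session

There is one attempt and no reset: what is moved stays moved. The work goes in short steps, Python scripts to look and compute and a tool call to move; the robot and the scene stay as the last step left them, time stands still between calls to the robot, and variables do not carry over. Pictures are saved under pics/ and viewed, at most 14 in all, crops included, and the job is handed in when it is done.

Besides the shell and the picture viewer there is one more tool, called after ">>>" as a command line: name --argument value ..., lists and objects as JSON in quotes. drive_tool: Moves the arm, as the interface text tells. Its arguments: {"type":"object","properties":{"moves":{"type":"array"},"force":{"type":"number"}},"required":["moves"]}

```bash
mkdir -p pics; ls
python3 - <<'E'
from cell import sensors, vision, workorder, env
import cv2
for n in("top","side"):
    d=vision.read_camera(n); cv2.imwrite(f"pics/{n}0.png",d["image"][:,:,::-1])
    print(n,{k:d[k] for k in d if k!="image"})
print(sensors.get_obs(),env.tip_extent)
E
```

```text
pics
top {'fx': 509.04676731518987, 'fy': 509.04676731518987, 'cx': 313.8090707266294, 'cy': 244.49692538999597, 'k1': -0.00606677193703938, 'R': array([[ 0.0045354 , -0.99971804,  0.0233081 ],
       [-0.9979452 , -0.00601461, -0.0637903 ],
       [ 0.06391251, -0.02297089, -0.9976911 ]]), 't': array([-0.01701642,  0.56966054,  1.03084981])}
side {'fx': 521.7018826892619, 'fy': 521.7018826892619, 'cx': 324.7270757516957, 'cy': 238.3542689364956, 'k1': -0.11293896606453174, 'R': array([[-0.84676732, -0.53136751, -0.02517275],
       [-0.2970811 ,  0.51161095, -0.80622395],
       [ 0.44127987, -0.67520575, -0.59107468]]), 't': array([0.46891869, 0.20859497, 0.81507382])}
{'time_s': 0.1, 'qpos': array([69.44843409, 18.43444116, -4.01464009, 83.16760744,  1.29601991,
       78.5401176 , -3.25970899]), 'joint_velocities': array([-0.01525655, -0.02185408,  0.00960896, -0.18682341,  0.01180278,
       -0.02723108, -0.00576054]), 'effort': array([ 6.46002609e-04, -4.92569268e+01, -4.05090423e-01, -3.13400209e+01,
       -6.41427655e-02,  3.94986849e-02,  8.60575278e-05]), 'tool_pos': array([ 0.23650879, -0.60493614,  0.22957763]), 'tool_rot': array([-1.79903117e+02,  6.68772599e-03,  2.13608080e+01]), 'force': array([0.39706169, 0.94467657, 0.04539176]), 'wrist_torque': array([ 0.05281719, -0.02563116, -0.01512997]), 'grasp_force': 0.0, 'grip_width': 0.08698157297965156} 0.008
```

View pics/top0.png

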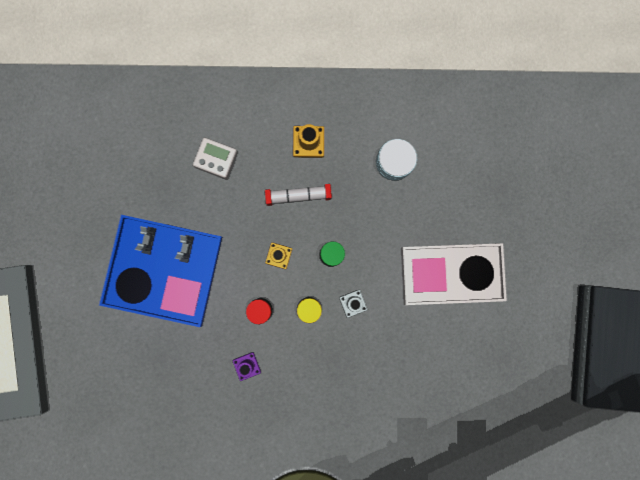

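View pics/side0.png

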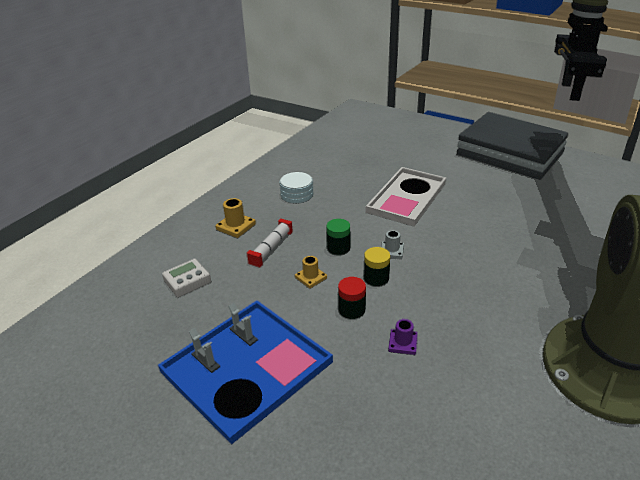

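Top picture: the green jar is at (332,253), yellow at (309,310) and red at (259,311). The cartridge is at (298,195), the steel adapter at (353,304), the timer at (215,158) and the dishes at (398,158).

Could be taken for adapter_brass: the small gold one at (279,256), the large gold one at (309,140) and the purple one at (247,367). I choose (279,256), which is gold and the smaller of the two. The side view agrees, with the small gold adapter at (311,271), the large one at (235,218) and the purple one at (403,337).

```bash
cat > h.py <<'E'
import numpy as np, cv2
from cell import sensors, vision
def cam(n):
    d=vision.read_camera(n); d["hsv"]=cv2.cvtColor(d["image"],cv2.COLOR_RGB2HSV); return d
def plane(d,uv,z):
    K=np.array([[d["fx"],0,d["cx"]],[0,d["fy"],d["cy"]],[0,0,1.]])
    p=cv2.undistortPoints(np.float64(uv).reshape(-1,1,2),K,np.array([d["k1"],0,0,0.])).reshape(-1,2)
    D=np.c_[p,np.ones(len(p))]@d["R"]; C=-d["R"].T@d["t"]
    return (C+D*((z-C[2])/D[:,2])[:,None])[:,:2]
def proj(d,X):
    c=d["R"]@np.array(X)+d["t"]; s=c[:2]/c[2]; s=s*(1+d["k1"]*(s@s))
    return s*d["fx"]+[d["cx"],d["cy"]]
def blobs(d,lo,hi,roi,amin=40,close=3):
    u0,v0,u1,v1=roi; m=cv2.inRange(d["hsv"],np.array(lo),np.array(hi)); w=np.zeros_like(m); w[v0:v1,u0:u1]=m[v0:v1,u0:u1]
    w=cv2.morphologyEx(w,cv2.MORPH_CLOSE,np.ones((close,close),np.uint8))
    cs=cv2.findContours(w,cv2.RETR_EXTERNAL,cv2.CHAIN_APPROX_NONE)[0]
    return sorted([c for c in cs if cv2.contourArea(c)>amin],key=cv2.contourArea,reverse=True)
def cen(c): M=cv2.moments(c); return np.array([M["m10"]/M["m00"],M["m01"]/M["m00"]])
def rect(d,c,z):
    "metric min-area rect on plane z: centre mm, sides mm, angle"
    P=(plane(d,c.reshape(-1,2),z)*1000).astype(np.float32); return cv2.minAreaRect(P)
E
python3 - <<'E'
from h import *
d=cam("top"); np.set_printoptions(precision=1,suppress=True)
H=lambda n,lo,hi,roi,z,**k:[print(n,"cen",cen(c),"->",plane(d,cen(c),z)*1000,"rect",*[np.round(q,1) for q in rect(d,c,z)]) for c in blobs(d,lo,hi,roi,**k)]
H("green",(50,120,40),(80,255,255),(310,230,355,275),.058)
H("yellow",(22,120,80),(35,255,255),(290,290,330,330),.058)
H("red",(0,150,60),(8,255,255),(240,290,280,330),.058)
H("brassS",(10,100,40),(28,255,255),(255,235,302,280),.010,close=15)
H("brassL",(10,100,40),(28,255,255),(280,110,340,170),.010,close=15)
H("steel",(0,0,150),(180,70,255),(335,285,375,322),.010,close=9)
H("cap",(0,150,60),(8,255,255),(255,175,340,210),.025)
H("tube",(0,0,140),(180,60,255),(255,175,340,210),.028,close=7)
H("pinkB",(150,80,100),(175,255,255),(150,260,210,325),.006)
H("blackB",(0,0,0),(180,255,30),(105,255,160,312),.006)
H("pinkW",(150,80,100),(175,255,255),(405,250,455,300),.006)
H("blackW",(0,0,0),(180,255,30),(455,250,500,298),.006)
H("blueT",(105,150,60),(125,255,255),(90,205,235,335),.018)
H("whiteT",(0,0,190),(180,40,255),(395,235,515,312),.018,close=9)
c=d["image"][190:380,90:400]; cv2.imwrite("pics/c1.png",cv2.resize(c[:,:,::-1],None,fx=2.5,fy=2.5,interpolation=2))
E
```

```text
green cen [332.1 253.4] -> [[549.8 -49.5]] rect [549.6 -49.3] [45.7 47.7] 0.3
yellow cen [308.9 310.2] -> [[437.7  -4. ]] rect [438.1  -4.2] [46.9 47.2] 0.2
red cen [258.2 311.2] -> [[435.3  95.4]] rect [435.3  95.3] [45.8 46.8] 45.4
brassS cen [278.4 255.4] -> [[547.2  59.1]] rect [547.2  59.1] [46.4 46.1] 74.4
brassL cen [308.1 140.8] -> [[788.9  -1.2]] rect [789.8  -0.9] [70.5 63.3] 0.2
steel cen [353.  303.3] -> [[449.  -95.7]] rect [449. -96.] [43.7 44.4] 21.1
cap cen [267.9 196.6] -> [[667.5  81. ]] rect [667.4  81.2] [31.5 11. ] 5.7
cap cen [327.9 191.1] -> [[679.9 -42.5]] rect [679.4 -42.7] [31.4 10.8] 5.3
tube cen [297.8 193.9] -> [[673.1  19.6]] rect [673.   19.5] [ 22.1 111.1] 5.7
pinkB cen [180.5 295.3] -> [[463.9 260. ]] rect [463.9 259.8] [69.4 69.2] 78.0
blackB cen [128.3 283.4] -> [[487.9 367.6]] rect [484.4 363.6] [66.9 54.5] 3.7
pinkW cen [429.  274.6] -> [[ 509.  -255.4]] rect [ 509.  -255.4] [69.4 68.6] 2.4
blackW cen [476.3 272.8] -> [[ 513.1 -355.1]] rect [ 513.3 -355. ] [67.8 67.6] 44.9
blueT cen [160.4 270.6] -> [[514.5 299. ]] rect [515.2 298.9] [211.6 189.5] 78.0
whiteT cen [454.2 273.8] -> [[ 510.9 -304.7]] rect [ 511.1 -305.2] [118.4 207.3] 2.5
```

View pics/c1.png

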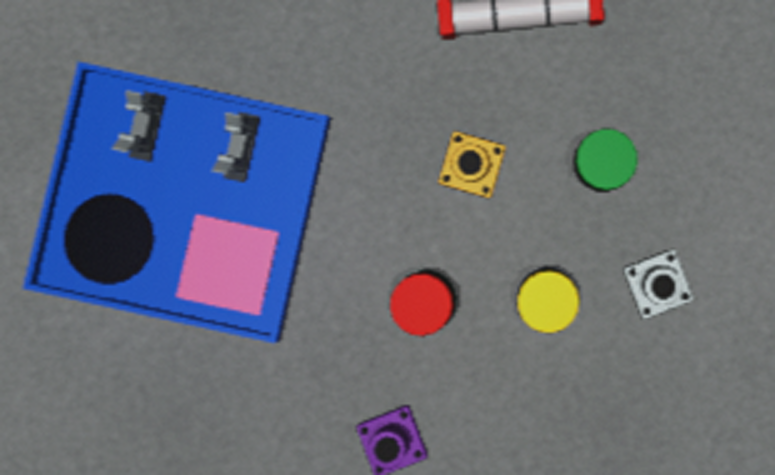

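The crop confirms the choice: the small gold adapter at crop (471,163) has a 46 mm flange, against about 64 mm for the large one. Blue tray centre is (515,299) with yaw -12°. I start with the green jar.

>>> drive_tool --moves '[{"x": 494, "y": -403, "z": 60, "rz": -1.198, "fingers": -1}, {"x": 494, "y": -403, "z": 60, "rz": -1.198, "fingers": -1}, {"x": 494, "y": -403, "z": 60, "rz": -1.198, "fingers": -1}, {"x": 494, "y": -403, "z": 60, "rz": -1.198, "fingers": -1}, {"x": 494, "y": -403, "z": 60, "rz": -1.198, "fingers": -1}, {"x": 494, "y": -403, "z": 60, "rz": -1.198, "fingers": -1}, {"x": 494, "y": -403, "z": 60, "rz": -1.198, "fingers": -1}, {"x": 494, "y": -403, "z": 60, "rz": -1.198, "fingers": -1}, {"x": 494, "y": -403, "z": 60, "rz": -1.198, "fingers": -1}, {"x": 494, "y": -403, "z": 60, "rz": -1.198, "fingers": -1}, {"x": 494, "y": -403, "z": 60, "rz": -1.198, "fingers": -1}, {"x": 494, "y": -403, "z": 60, "rz": -1.198, "fingers": -1}, {"x": 494, "y": -403, "z": 60, "rz": -1.198, "fingers": -1}, {"x": 494, "y": -403, "z": 60, "rz": -1.198, "fingers": -1}]' --force 15

```text
invalid input at $.moves[0]: expected keys x, y, z, rx, ry, rz, fingers
```

```bash
cat > go.py <<'E'
# python3 go.py x y z yaw (mm, deg world TCP) ... -> tool-frame shifts for successive targets from the present pose
import sys,numpy as np
from scipy.spatial.transform import Rotation as Q
from cell import sensors
o=sensors.get_obs(); p=o["tool_pos"]*1000; R=Q.from_euler("xyz",o["tool_rot"],degrees=True); D=Q.from_euler("xyz",[180,0,o["tool_rot"][2]],degrees=True)
print("t %.2f"%o["time_s"],"pos",p.round(1),"rot",o["tool_rot"].round(2),"w %.1f g %.1f"%(o["grip_width"]*1000,o["grasp_force"]),"F",o["force"].round(1))
a=np.array(sys.argv[1:],float).reshape(-1,4)
for r in a:
    t=Q.from_euler("xyz",[180,0,r[3]],degrees=True)
    print(r,"xyz",(D.inv().apply(r[:3]-p)).round(1),"rz",(D.inv()*t).as_rotvec().round(3))
E
python3 go.py 550 -49.5 29 90 550 -49.5 150 90
```

```text
t 0.15 pos [ 236.6 -605.   229.7] rot [-179.92    0.     21.36] w 86.8 g 0.0 F [ 1.3 -0.3  0.9]
[550.  -49.5  29.   90. ] xyz [ 494.3 -403.2  200.7] rz [ 0.     0.    -1.198]
[550.  -49.5 150.   90. ] xyz [ 494.3 -403.2   79.7] rz [ 0.     0.    -1.198]
```

>>> drive_tool --moves '[{"x": 494, "y": -403, "z": 60, "rx": 0, "ry": 0, "rz": -1.198, "fingers": -1}, {"x": 494, "y": -403, "z": 60, "rx": 0, "ry": 0, "rz": -1.198, "fingers": -1}, {"x": 494, "y": -403, "z": 60, "rx": 0, "ry": 0, "rz": -1.198, "fingers": -1}, {"x": 494, "y": -403, "z": 60, "rx": 0, "ry": 0, "rz": -1.198, "fingers": -1}, {"x": 494, "y": -403, "z": 60, "rx": 0, "ry": 0, "rz": -1.198, "fingers": -1}, {"x": 494, "y": -403, "z": 60, "rx": 0, "ry": 0, "rz": -1.198, "fingers": -1}, {"x": 494, "y": -403, "z": 60, "rx": 0, "ry": 0, "rz": -1.198, "fingers": -1}, {"x": 494, "y": -403, "z": 60, "rx": 0, "ry": 0, "rz": -1.198, "fingers": -1}, {"x": 494, "y": -403, "z": 60, "rx": 0, "ry": 0, "rz": -1.198, "fingers": -1}, {"x": 494, "y": -403, "z": 60, "rx": 0, "ry": 0, "rz": -1.198, "fingers": -1}, {"x": 494, "y": -403, "z": 60, "rx": 0, "ry": 0, "rz": -1.198, "fingers": -1}, {"x": 494, "y": -403, "z": 60, "rx": 0, "ry": 0, "rz": -1.198, "fingers": -1}, {"x": 494, "y": -403, "z": 60, "rx": 0, "ry": 0, "rz": -1.198, "fingers": -1}, {"x": 494, "y": -403, "z": 60, "rx": 0, "ry": 0, "rz": -1.198, "fingers": -1}]' --force 15

```text
time_s: 1.9
tool_pos: [0.5495, -0.0524, 0.1706]
tool_rot: [-180.0, 0.1, 89.8]
force: [-0.2, -0.1, 0.5]
grip_width: 0.087
grasp_force: 0.0
```

```bash
python3 go.py 550 -49.5 29 90 550 -49.5 140 90
```

```text
t 1.90 pos [549.5 -52.4 170.6] rot [-1.7999e+02  6.0000e-02  8.9810e+01] w 87.0 g 0.0 F [-0.2 -0.1  0.5]
[550.  -49.5  29.   90. ] xyz [  2.9   0.5 141.6] rz [ 0.     0.    -0.003]
[550.  -49.5 140.   90. ] xyz [ 2.9  0.5 30.6] rz [ 0.     0.    -0.003]
```

>>> drive_tool --moves '[{"x": 1, "y": 0, "z": 50, "rx": 0, "ry": 0, "rz": 0, "fingers": -1}, {"x": 1, "y": 0, "z": 100, "rx": 0, "ry": 0, "rz": 0, "fingers": -1}, {"x": 1, "y": 0, "z": 130, "rx": 0, "ry": 0, "rz": 0, "fingers": -1}, {"x": 1, "y": 0, "z": 141, "rx": 0, "ry": 0, "rz": 0, "fingers": -1}, {"x": 1, "y": 0, "z": 141, "rx": 0, "ry": 0, "rz": 0, "fingers": -1}, {"x": 1, "y": 0, "z": 141, "rx": 0, "ry": 0, "rz": 0, "fingers": 1}, {"x": 1, "y": 0, "z": 141, "rx": 0, "ry": 0, "rz": 0, "fingers": 1}, {"x": 1, "y": 0, "z": 141, "rx": 0, "ry": 0, "rz": 0, "fingers": 1}, {"x": 1, "y": 0, "z": 141, "rx": 0, "ry": 0, "rz": 0, "fingers": 1}]' --force 15

```text
time_s: 3.02
tool_pos: [0.5502, -0.0492, 0.0299]
tool_rot: [180.0, 0.0, 90.0]
force: [0.5, -0.4, -0.1]
grip_width: 0.0547
grasp_force: 0.0
```

```bash
python3 go.py 550 -49.5 140 90 484.5 357 140 90
```

```text
t 3.02 pos [550.2 -49.2  29.9] rot [1.7997e+02 2.0000e-02 9.0000e+01] w 54.7 g 0.0 F [ 0.5 -0.4 -0.1]
[550.  -49.5 140.   90. ] xyz [  -0.3   -0.2 -110.1] rz [ 0. -0.  0.]
[484.5 357.  140.   90. ] xyz [ 406.2  -65.7 -110.1] rz [ 0. -0.  0.]
```

>>> drive_tool --moves '[{"x": 0, "y": 0, "z": 0, "rx": 0, "ry": 0, "rz": 0, "fingers": 1}, {"x": 0, "y": 0, "z": 0, "rx": 0, "ry": 0, "rz": 0, "fingers": 1}, {"x": 0, "y": 0, "z": 0, "rx": 0, "ry": 0, "rz": 0, "fingers": 1}, {"x": 0, "y": 0, "z": -30, "rx": 0, "ry": 0, "rz": 0, "fingers": 1}, {"x": 0, "y": 0, "z": -70, "rx": 0, "ry": 0, "rz": 0, "fingers": 1}, {"x": 0, "y": 0, "z": -110, "rx": 0, "ry": 0, "rz": 0, "fingers": 1}, {"x": 40, "y": -6, "z": -110, "rx": 0, "ry": 0, "rz": 0, "fingers": 1}, {"x": 95, "y": -15, "z": -110, "rx": 0, "ry": 0, "rz": 0, "fingers": 1}, {"x": 150, "y": -24, "z": -110, "rx": 0, "ry": 0, "rz": 0, "fingers": 1}, {"x": 205, "y": -33, "z": -110, "rx": 0, "ry": 0, "rz": 0, "fingers": 1}, {"x": 260, "y": -42, "z": -110, "rx": 0, "ry": 0, "rz": 0, "fingers": 1}, {"x": 315, "y": -51, "z": -110, "rx": 0, "ry": 0, "rz": 0, "fingers": 1}, {"x": 365, "y": -59, "z": -110, "rx": 0, "ry": 0, "rz": 0, "fingers": 1}, {"x": 406, "y": -66, "z": -110, "rx": 0, "ry": 0, "rz": 0, "fingers": 1}, {"x": 406, "y": -66, "z": -110, "rx": 0, "ry": 0, "rz": 0, "fingers": 1}, {"x": 406, "y": -66, "z": -110, "rx": 0, "ry": 0, "rz": 0, "fingers": 1}]' --force 15

```text
time_s: 5.03
tool_pos: [0.4839, 0.3561, 0.1388]
tool_rot: [-180.0, 0.1, 90.0]
force: [-0.3, -1.1, -1.0]
grip_width: 0.0498
grasp_force: 15.0
```

```bash
python3 go.py 484.5 357 35 90 449 -96 150 120
python3 - <<'E'
from h import *
d=cam("side"); cv2.imwrite("pics/s1.png",d["image"][100:,100:500,::-1])
E
```

```text
t 5.03 pos [483.9 356.1 138.8] rot [-1.7995e+02  8.0000e-02  9.0000e+01] w 49.8 g 15.0 F [-0.3 -1.1 -1. ]
[484.5 357.   35.   90. ] xyz [  0.9   0.6 103.8] rz [ 0. -0.  0.]
[449. -96. 150. 120.] xyz [-452.1  -35.   -11.2] rz [ 0.     0.    -0.524]
```

View pics/s1.png

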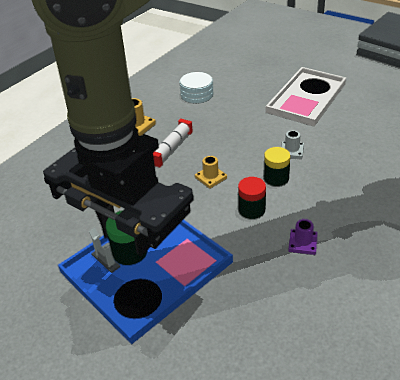

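The jar is held, at crop (123,237), above the pad.

>>> drive_tool --moves '[{"x": 0, "y": 0, "z": 40, "rx": 0, "ry": 0, "rz": 0, "fingers": 1}, {"x": 0, "y": 0, "z": 70, "rx": 0, "ry": 0, "rz": 0, "fingers": 1}, {"x": 0, "y": 0, "z": 88, "rx": 0, "ry": 0, "rz": 0, "fingers": 1}, {"x": 0, "y": 0, "z": 95, "rx": 0, "ry": 0, "rz": 0, "fingers": 1}, {"x": 0, "y": 0, "z": 98, "rx": 0, "ry": 0, "rz": 0, "fingers": 1}, {"x": 0, "y": 0, "z": 99, "rx": 0, "ry": 0, "rz": 0, "fingers": 1}, {"x": 0, "y": 0, "z": 100, "rx": 0, "ry": 0, "rz": 0, "fingers": 1}, {"x": 0, "y": 0, "z": 101, "rx": 0, "ry": 0, "rz": 0, "fingers": 1}, {"x": 0, "y": 0, "z": 102, "rx": 0, "ry": 0, "rz": 0, "fingers": 1}, {"x": 0, "y": 0, "z": 102, "rx": 0, "ry": 0, "rz": 0, "fingers": 1}]' --force 15

```text
time_s: 6.32
tool_pos: [0.484, 0.3568, 0.0375]
tool_rot: [-180.0, 0.0, 90.0]
force: [0.9, 0.6, -1.4]
grip_width: 0.0496
grasp_force: 15.0
```

>>> drive_tool --moves '[{"x": 0, "y": 0, "z": 0.5, "rx": 0, "ry": 0, "rz": 0, "fingers": 1}, {"x": 0, "y": 0, "z": 1, "rx": 0, "ry": 0, "rz": 0, "fingers": 1}, {"x": 0, "y": 0, "z": 1.5, "rx": 0, "ry": 0, "rz": 0, "fingers": 1}, {"x": 0, "y": 0, "z": 1.8, "rx": 0, "ry": 0, "rz": 0, "fingers": 1}]'

```text
time_s: 6.82
tool_pos: [0.484, 0.3568, 0.0358]
tool_rot: [-180.0, 0.0, 90.0]
force: [-0.6, -0.5, 1.1]
grip_width: 0.0493
grasp_force: 15.0
```

>>> drive_tool --moves '[{"x": 0, "y": 0, "z": 0, "rx": 0, "ry": 0, "rz": 0, "fingers": -1}, {"x": 0, "y": 0, "z": 0, "rx": 0, "ry": 0, "rz": 0, "fingers": -1}, {"x": 0, "y": 0, "z": 0, "rx": 0, "ry": 0, "rz": 0, "fingers": -1}, {"x": 0, "y": 0, "z": -20, "rx": 0, "ry": 0, "rz": 0, "fingers": -1}, {"x": 0, "y": 0, "z": -60, "rx": 0, "ry": 0, "rz": 0, "fingers": -1}, {"x": 0, "y": 0, "z": -104, "rx": 0, "ry": 0, "rz": 0, "fingers": -1}, {"x": -453, "y": -35, "z": -104, "rx": 0, "ry": 0, "rz": -0.368, "fingers": -1}, {"x": -453, "y": -35, "z": -104, "rx": 0, "ry": 0, "rz": -0.368, "fingers": -1}, {"x": -453, "y": -35, "z": -104, "rx": 0, "ry": 0, "rz": -0.368, "fingers": -1}, {"x": -453, "y": -35, "z": -104, "rx": 0, "ry": 0, "rz": -0.368, "fingers": -1}, {"x": -453, "y": -35, "z": -104, "rx": 0, "ry": 0, "rz": -0.368, "fingers": -1}, {"x": -453, "y": -35, "z": -104, "rx": 0, "ry": 0, "rz": -0.368, "fingers": -1}, {"x": -453, "y": -35, "z": -104, "rx": 0, "ry": 0, "rz": -0.368, "fingers": -1}, {"x": -453, "y": -35, "z": -104, "rx": 0, "ry": 0, "rz": -0.368, "fingers": -1}, {"x": -453, "y": -35, "z": -104, "rx": 0, "ry": 0, "rz": -0.368, "fingers": -1}, {"x": -453, "y": -35, "z": -104, "rx": 0, "ry": 0, "rz": -0.368, "fingers": -1}]'

```text
time_s: 8.82
tool_pos: [0.4496, -0.095, 0.1406]
tool_rot: [179.9, 0.0, 111.2]
force: [-1.1, -0.8, 0.1]
grip_width: 0.0869
grasp_force: 0.0
```

```bash
python3 go.py 449 -96 22 111.1
python3 - <<'E'
from h import *
np.set_printoptions(precision=1,suppress=True)
d=cam("top")
for c in blobs(d,(50,120,40),(80,255,255),(90,200,240,340)): print(plane(d,cen(c),.064)*1000)
cv2.imwrite("pics/t1.png",d["image"][190:380,90:400,::-1])
E
```

```text
t 8.82 pos [449.6 -95.  140.6] rot [1.7994e+02 3.0000e-02 1.1117e+02] w 86.9 g 0.0 F [-1.1 -0.8  0.1]
[449.  -96.   22.  111.1] xyz [ -0.8  -0.9 118.6] rz [ 0.    -0.     0.001]
[[483.9 353.5]]
```

View pics/t1.png

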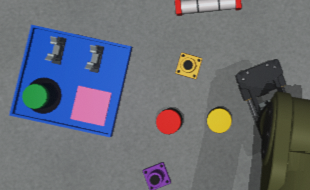

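The green jar stands on the black pad, at crop (40,96). Now the steel adapter.

>>> drive_tool --moves '[{"x": -1, "y": -1, "z": 50, "rx": 0, "ry": 0, "rz": 0, "fingers": -1}, {"x": -1, "y": -1, "z": 90, "rx": 0, "ry": 0, "rz": 0, "fingers": -1}, {"x": -1, "y": -1, "z": 112, "rx": 0, "ry": 0, "rz": 0, "fingers": -1}, {"x": -1, "y": -1, "z": 118, "rx": 0, "ry": 0, "rz": 0, "fingers": -1}, {"x": -1, "y": -1, "z": 118, "rx": 0, "ry": 0, "rz": 0, "fingers": -1}, {"x": -1, "y": -1, "z": 118, "rx": 0, "ry": 0, "rz": 0, "fingers": 1}, {"x": -1, "y": -1, "z": 118, "rx": 0, "ry": 0, "rz": 0, "fingers": 1}, {"x": -1, "y": -1, "z": 118, "rx": 0, "ry": 0, "rz": 0, "fingers": 1}, {"x": -1, "y": -1, "z": 118, "rx": 0, "ry": 0, "rz": 0, "fingers": 1}, {"x": -1, "y": -1, "z": 118, "rx": 0, "ry": 0, "rz": 0, "fingers": 1}, {"x": -1, "y": -1, "z": 118, "rx": 0, "ry": 0, "rz": 0, "fingers": 1}, {"x": -1, "y": -1, "z": 118, "rx": 0, "ry": 0, "rz": 0, "fingers": 1}, {"x": -1, "y": -1, "z": 118, "rx": 0, "ry": 0, "rz": 0, "fingers": 1}, {"x": -1, "y": -1, "z": 118, "rx": 0, "ry": 0, "rz": 0, "fingers": 1}]' --force 20

```text
time_s: 10.62
tool_pos: [0.4485, -0.0974, 0.0217]
tool_rot: [180.0, 0.0, 111.1]
force: [1.5, 0.2, 0.4]
grip_width: 0.0297
grasp_force: 20.0
```

```bash
python3 go.py 464 259.5 132 78; python3 go.py 449 -96 132 111.1
```

```text
t 10.62 pos [448.5 -97.4  21.7] rot [179.99   0.   111.09] w 29.7 g 20.0 F [1.5 0.2 0.4]
[464.  259.5 132.   78. ] xyz [ 327.4  142.9 -110.3] rz [ 0.    -0.     0.578]
t 10.62 pos [448.5 -97.4  21.7] rot [179.99   0.   111.09] w 29.7 g 20.0 F [1.5 0.2 0.4]
[449.  -96.  132.  111.1] xyz [   1.1    0.9 -110.3] rz [ 0.  0. -0.]
```

>>> drive_tool --moves '[{"x": 0, "y": 0, "z": -30, "rx": 0, "ry": 0, "rz": 0, "fingers": 1}, {"x": 0, "y": 0, "z": -70, "rx": 0, "ry": 0, "rz": 0, "fingers": 1}, {"x": 0, "y": 0, "z": -110, "rx": 0, "ry": 0, "rz": 0, "fingers": 1}, {"x": 45, "y": 20, "z": -110, "rx": 0, "ry": 0, "rz": 0.08, "fingers": 1}, {"x": 95, "y": 42, "z": -110, "rx": 0, "ry": 0, "rz": 0.17, "fingers": 1}, {"x": 145, "y": 64, "z": -110, "rx": 0, "ry": 0, "rz": 0.26, "fingers": 1}, {"x": 195, "y": 86, "z": -110, "rx": 0, "ry": 0, "rz": 0.35, "fingers": 1}, {"x": 245, "y": 108, "z": -110, "rx": 0, "ry": 0, "rz": 0.44, "fingers": 1}, {"x": 295, "y": 130, "z": -110, "rx": 0, "ry": 0, "rz": 0.53, "fingers": 1}, {"x": 328, "y": 143, "z": -110, "rx": 0, "ry": 0, "rz": 0.578, "fingers": 1}, {"x": 328, "y": 143, "z": -110, "rx": 0, "ry": 0, "rz": 0.578, "fingers": 1}, {"x": 328, "y": 143, "z": -70, "rx": 0, "ry": 0, "rz": 0.578, "fingers": 1}, {"x": 328, "y": 143, "z": -30, "rx": 0, "ry": 0, "rz": 0.578, "fingers": 1}, {"x": 328, "y": 143, "z": -14, "rx": 0, "ry": 0, "rz": 0.578, "fingers": 1}, {"x": 328, "y": 143, "z": -10, "rx": 0, "ry": 0, "rz": 0.578, "fingers": 1}, {"x": 328, "y": 143, "z": -8, "rx": 0, "ry": 0, "rz": 0.578, "fingers": 1}, {"x": 328, "y": 143, "z": -7, "rx": 0, "ry": 0, "rz": 0.578, "fingers": 1}, {"x": 328, "y": 143, "z": -7, "rx": 0, "ry": 0, "rz": 0.578, "fingers": 1}]'

```text
time_s: 12.88
tool_pos: [0.4644, 0.2603, 0.0295]
tool_rot: [179.9, -0.0, 78.0]
force: [0.5, -0.5, -1.0]
grip_width: 0.0295
grasp_force: 20.0
```

>>> drive_tool --moves '[{"x": 0, "y": 0, "z": 1, "rx": 0, "ry": 0, "rz": 0, "fingers": 1}, {"x": 0, "y": 0, "z": 1.8, "rx": 0, "ry": 0, "rz": 0, "fingers": 1}, {"x": 0, "y": 0, "z": 1.8, "rx": 0, "ry": 0, "rz": 0, "fingers": 1}, {"x": 0, "y": 0, "z": 1.8, "rx": 0, "ry": 0, "rz": 0, "fingers": 0}, {"x": 0, "y": 0, "z": 1.8, "rx": 0, "ry": 0, "rz": 0, "fingers": 0}, {"x": 0, "y": 0, "z": 1.8, "rx": 0, "ry": 0, "rz": 0, "fingers": 0}, {"x": 0, "y": 0, "z": -20, "rx": 0, "ry": 0, "rz": 0, "fingers": 0}, {"x": 0, "y": 0, "z": -60, "rx": 0, "ry": 0, "rz": 0, "fingers": -1}, {"x": 0, "y": 0, "z": -110, "rx": 0, "ry": 0, "rz": 0, "fingers": -1}, {"x": -192, "y": 254, "z": -110, "rx": 0, "ry": 0, "rz": -0.309, "fingers": -1}, {"x": -192, "y": 254, "z": -110, "rx": 0, "ry": 0, "rz": -0.309, "fingers": -1}, {"x": -192, "y": 254, "z": -110, "rx": 0, "ry": 0, "rz": -0.309, "fingers": -1}, {"x": -192, "y": 254, "z": -110, "rx": 0, "ry": 0, "rz": -0.309, "fingers": -1}, {"x": -192, "y": 254, "z": -110, "rx": 0, "ry": 0, "rz": -0.309, "fingers": -1}, {"x": -192, "y": 254, "z": -110, "rx": 0, "ry": 0, "rz": -0.309, "fingers": -1}, {"x": -192, "y": 254, "z": -110, "rx": 0, "ry": 0, "rz": -0.309, "fingers": -1}, {"x": -192, "y": 254, "z": -110, "rx": 0, "ry": 0, "rz": -0.309, "fingers": -1}, {"x": -192, "y": 254, "z": -110, "rx": 0, "ry": 0, "rz": -0.309, "fingers": -1}]'

```text
time_s: 15.12
tool_pos: [0.6716, 0.0211, 0.1394]
tool_rot: [180.0, 0.0, 95.8]
force: [0.1, 0.5, 0.2]
grip_width: 0.0868
grasp_force: 0.0
```

```bash
python3 go.py 673.2 19.6 9.5 95.7
python3 - <<'E'
from h import *
np.set_printoptions(precision=1,suppress=True)
d=cam("top")
cv2.imwrite("pics/t2.png",cv2.resize(d["image"][200:340,90:250,::-1],None,fx=3,fy=3,interpolation=2))
s=cam("side")
cv2.imwrite("pics/s2.png",cv2.resize(s["image"][260:460,140:360,::-1],None,fx=3,fy=3,interpolation=2))
E
```

```text
t 15.12 pos [671.6  21.1 139.4] rot [1.7997e+02 1.0000e-02 9.5830e+01] w 86.8 g 0.0 F [0.1 0.5 0.2]
[673.2  19.6   9.5  95.7] xyz [ -1.7   1.4 129.9] rz [ 0.    -0.     0.002]
```

View pics/t2.png

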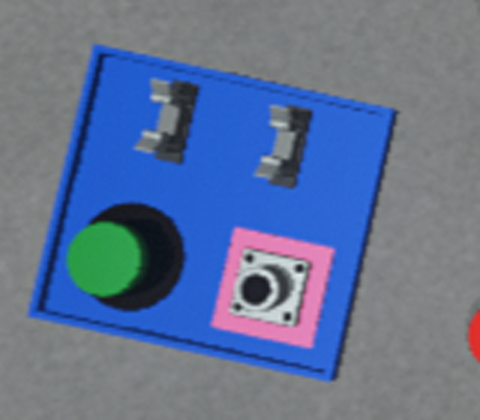

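View pics/s2.png

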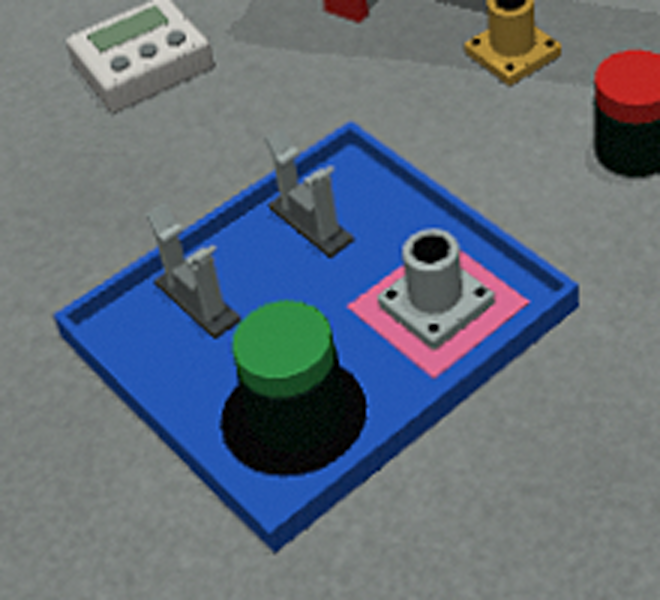

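Both stand on their pads: the jar at t2 crop (105,258), the steel adapter at (268,287). The clips are at (168,120) and (285,145). I measure the camera-to-robot offset and the clip centres while the arm is clear of the tray.

Run:
```python
from h import *
np.set_printoptions(precision=1,suppress=True)
d=cam("top"); s=cam("side")
for c in blobs(d,(0,0,150),(180,70,255),(160,270,205,318),close=9): r=rect(d,c,.016); print("steel",r)
# stem bore: dark disc at z=.051
for c in blobs(d,(0,0,0),(180,255,60),(168,285,186,305),amin=15): print("bore",plane(d,cen(c),.051)*1000)
a=np.radians(-12); R=np.array([[np.cos(a),-np.sin(a)],[np.sin(a),np.cos(a)]])
for c in blobs(d,(105,150,60),(125,255,255),(90,205,235,335)): r=rect(d,c,.018); print("tray",r)
o=np.array([.5152,.2992])
for c in sorted(blobs(d,(0,0,0),(180,90,255),(130,220,200,266)),key=lambda c:cen(c)[0]):
    for z in(.065,.006):
        P=(plane(d,c.reshape(-1,2),z)-o)@R*1000; print("clip z",z,"min",P.min(0),"max",P.max(0))
# expected corner pixels, tops of the jaws
for y in(-40,40):
  print([ [x]+[np.round(proj(q,[*(o+R@np.array([x,y])/1000),.065]),1).tolist() for q in(d,s)] for x in(40,55,70)])
cv2.imwrite("pics/t3.png",cv2.resize(d["image"][215:270,125:205,::-1],None,fx=9,fy=9,interpolation=1))
```

```text
steel ((463.9515686035156, 261.0846252441406), (45.22412109375, 44.836708068847656), 78.09368133544922)
bore [[464.1 260.7]]
tray ((515.1529541015625, 298.86395263671875), (211.57894897460938, 189.54405212402344), 78.0396957397461)
clip z 0.065 min [29.2 15.8] max [80.  44.9]
clip z 0.006 min [28.1 33.6] max [81.9 64.4]
clip z 0.065 min [ 93.1 -68.3] max [114.2  31.6]
clip z 0.006 min [ 95.8 -55.5] max [118.1  50.3]
clip z 0.065 min [ 29.1 -59.8] max [ 80.1 -34.3]
clip z 0.006 min [ 28.  -46.5] max [ 82.  -19.5]
[[40, [178.5, 254.3], [245.8, 313.6]], [55, [180.2, 246.8], [240.1, 309.2]], [70, [182.0, 239.3], [234.5, 304.9]]]
[[40, [138.4, 245.5], [206.0, 340.0]], [55, [140.2, 238.1], [200.4, 335.1]], [70, [142.0, 230.6], [194.9, 330.3]]]
```

View pics/t3.png

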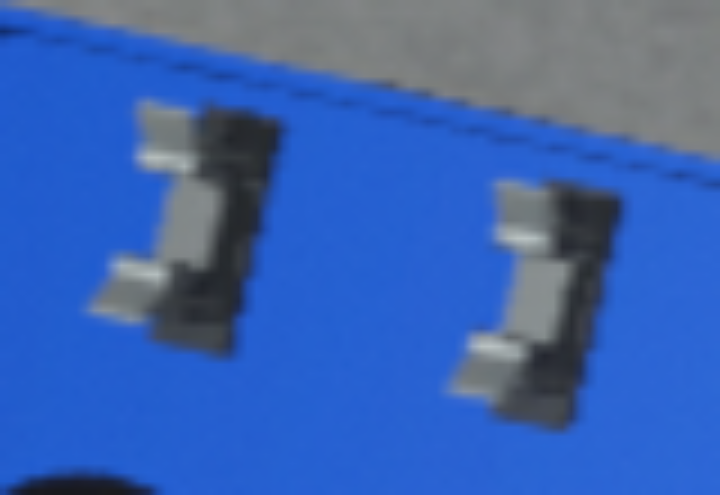

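>>> drive_tool --moves '[{"x": -1.5, "y": 1, "z": 50, "rx": 0, "ry": 0, "rz": 0, "fingers": -1}, {"x": -1.5, "y": 1, "z": 90, "rx": 0, "ry": 0, "rz": 0, "fingers": -1}, {"x": -1.5, "y": 1, "z": 118, "rx": 0, "ry": 0, "rz": 0, "fingers": -1}, {"x": -1.5, "y": 1, "z": 127, "rx": 0, "ry": 0, "rz": 0, "fingers": -1}, {"x": -1.5, "y": 1, "z": 129, "rx": 0, "ry": 0, "rz": 0, "fingers": -1}, {"x": -1.5, "y": 1, "z": 129, "rx": 0, "ry": 0, "rz": 0, "fingers": -1}]'

```text
time_s: 16.08
tool_pos: [0.6744, 0.0181, 0.0112]
tool_rot: [179.9, 0.0, 95.7]
force: [0.5, -0.8, 0.2]
grip_width: 0.0869
grasp_force: 0.0
```

Clip bases centre at tray x 55.0 and the steel adapter's seen position matches the TCP within 0.6 mm, so the tray pose is good. The t3 crop shows the two clips open along tray x. Gripping the cartridge now.

>>> drive_tool --moves '[{"x": 0.5, "y": -0.5, "z": 1.7, "rx": 0, "ry": 0, "rz": 0, "fingers": -1}, {"x": 0.5, "y": -0.5, "z": 1.7, "rx": 0, "ry": 0, "rz": 0, "fingers": 1}, {"x": 0.5, "y": -0.5, "z": 1.7, "rx": 0, "ry": 0, "rz": 0, "fingers": 1}, {"x": 0.5, "y": -0.5, "z": 1.7, "rx": 0, "ry": 0, "rz": 0, "fingers": 1}, {"x": 0.5, "y": -0.5, "z": 1.7, "rx": 0, "ry": 0, "rz": 0, "fingers": 1}, {"x": 0.5, "y": -0.5, "z": 1.7, "rx": 0, "ry": 0, "rz": 0, "fingers": 1}, {"x": 0.5, "y": -0.5, "z": 1.7, "rx": 0, "ry": 0, "rz": 0, "fingers": 1}, {"x": 0.5, "y": -0.5, "z": 1.7, "rx": 0, "ry": 0, "rz": 0, "fingers": 1}, {"x": 0.5, "y": -0.5, "z": 1.7, "rx": 0, "ry": 0, "rz": 0, "fingers": 1}, {"x": 0.5, "y": -0.5, "z": 1.7, "rx": 0, "ry": 0, "rz": 0, "fingers": 1}, {"x": 0.5, "y": -0.5, "z": 1.7, "rx": 0, "ry": 0, "rz": 0, "fingers": 1}]' --force 45

```text
time_s: 17.45
tool_pos: [0.6733, 0.0185, 0.0085]
tool_rot: [179.9, 0.0, 95.7]
force: [-0.9, 0.7, 5.8]
grip_width: 0.0247
grasp_force: 45.7
```

```bash
python3 go.py 569.2 287.3 120 78
```

```text
t 17.45 pos [673.3  18.5   8.5] rot [179.94   0.    95.68] w 24.7 g 45.7 F [-0.9  0.7  5.8]
[569.2 287.3 120.   78. ] xyz [ 277.7  -77.  -111.5] rz [ 0.    -0.     0.309]
```

>>> drive_tool --moves '[{"x": 0, "y": 0, "z": -30, "rx": 0, "ry": 0, "rz": 0, "fingers": 1}, {"x": 0, "y": 0, "z": -70, "rx": 0, "ry": 0, "rz": 0, "fingers": 1}, {"x": 0, "y": 0, "z": -111, "rx": 0, "ry": 0, "rz": 0, "fingers": 1}, {"x": 45, "y": -12, "z": -111, "rx": 0, "ry": 0, "rz": 0.05, "fingers": 1}, {"x": 95, "y": -26, "z": -111, "rx": 0, "ry": 0, "rz": 0.1, "fingers": 1}, {"x": 145, "y": -40, "z": -111, "rx": 0, "ry": 0, "rz": 0.16, "fingers": 1}, {"x": 195, "y": -54, "z": -111, "rx": 0, "ry": 0, "rz": 0.22, "fingers": 1}, {"x": 240, "y": -67, "z": -111, "rx": 0, "ry": 0, "rz": 0.27, "fingers": 1}, {"x": 278, "y": -77, "z": -111, "rx": 0, "ry": 0, "rz": 0.309, "fingers": 1}, {"x": 278, "y": -77, "z": -111, "rx": 0, "ry": 0, "rz": 0.309, "fingers": 1}, {"x": 278, "y": -77, "z": -111, "rx": 0, "ry": 0, "rz": 0.309, "fingers": 1}, {"x": 278, "y": -77, "z": -111, "rx": 0, "ry": 0, "rz": 0.309, "fingers": 1}]'

```text
time_s: 18.95
tool_pos: [0.5696, 0.2853, 0.1183]
tool_rot: [-180.0, 0.1, 77.8]
force: [1.2, 0.1, -1.7]
grip_width: 0.0248
grasp_force: 45.0
```

```bash
python3 go.py 569.2 287.3 57 78
python3 - <<'E'
from h import *
np.set_printoptions(precision=1,suppress=True)
s=cam("side"); o=sensors.get_obs()
z=o["tool_pos"][2]+.0065
for c in blobs(s,(0,150,60),(8,255,255),(120,150,300,420)): print("cap",cen(c),plane(s,cen(c),z)*1000)
cv2.imwrite("pics/s3.png",cv2.resize(s["image"][180:420,120:360,::-1],None,fx=2.4,fy=2.4,interpolation=2))
E
```

```text
t 18.95 pos [569.6 285.3 118.3] rot [-1.7999e+02  8.0000e-02  7.7820e+01] w 24.8 g 45.0 F [ 1.2  0.1 -1.7]
[569.2 287.3  57.   78. ] xyz [ 1.8 -0.8 61.3] rz [ 0.     0.    -0.003]
cap [181.  314.3] [[583.1 347.7]]
```

View pics/s3.png

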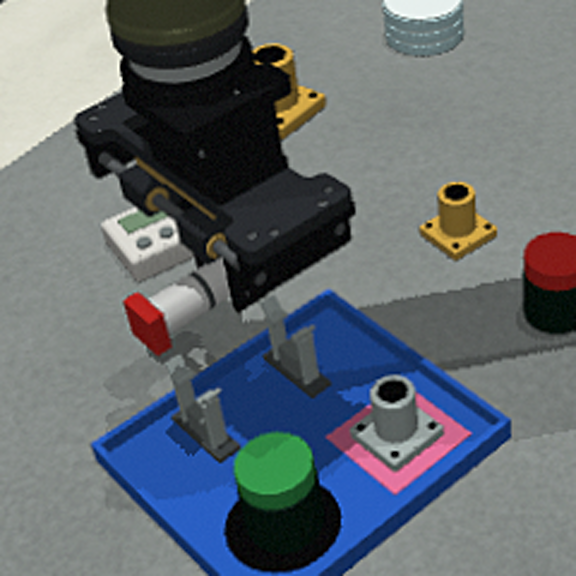

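The cartridge is held level, its cap at crop (152,323), above the clips. Descending to just above the lips.

>>> drive_tool --moves '[{"x": 1, "y": -0.5, "z": 25, "rx": 0, "ry": 0, "rz": 0, "fingers": 1}, {"x": 1, "y": -0.5, "z": 45, "rx": 0, "ry": 0, "rz": 0, "fingers": 1}, {"x": 1, "y": -0.5, "z": 56, "rx": 0, "ry": 0, "rz": 0, "fingers": 1}, {"x": 1, "y": -0.5, "z": 60, "rx": 0, "ry": 0, "rz": 0, "fingers": 1}, {"x": 1, "y": -0.5, "z": 60, "rx": 0, "ry": 0, "rz": 0, "fingers": 1}, {"x": 1, "y": -0.5, "z": 60, "rx": 0, "ry": 0, "rz": 0, "fingers": 1}]' --force 60

```text
time_s: 19.75
tool_pos: [0.5689, 0.2888, 0.0598]
tool_rot: [179.9, -0.0, 78.0]
force: [-0.0, 0.1, -1.7]
grip_width: 0.0247
grasp_force: 60.0
```

>>> drive_tool --moves '[{"x": -2, "y": 0, "z": 0, "rx": 0, "ry": 0, "rz": 0, "fingers": 1}, {"x": -2, "y": 0, "z": 3, "rx": 0, "ry": 0, "rz": 0, "fingers": 1}, {"x": -2, "y": 0, "z": 6, "rx": 0, "ry": 0, "rz": 0, "fingers": 1}, {"x": -2, "y": 0, "z": 8, "rx": 0, "ry": 0, "rz": 0, "fingers": 1}, {"x": -2, "y": 0, "z": 10, "rx": 0, "ry": 0, "rz": 0, "fingers": 1}, {"x": -2, "y": 0, "z": 12, "rx": 0, "ry": 0, "rz": 0, "fingers": 1}]'

```text
time_s: 20.5
tool_pos: [0.5695, 0.2882, 0.0499]
tool_rot: [179.8, -0.2, 78.0]
force: [-0.4, -0.3, 11.4]
grip_width: 0.0245
grasp_force: 60.0
```

>>> drive_tool --moves '[{"x": 0, "y": 0, "z": 2, "rx": 0, "ry": 0, "rz": 0, "fingers": 1}, {"x": 0, "y": 0, "z": 4, "rx": 0, "ry": 0, "rz": 0, "fingers": 1}, {"x": 0, "y": 0, "z": 6, "rx": 0, "ry": 0, "rz": 0, "fingers": 1}, {"x": 0, "y": 0, "z": 8, "rx": 0, "ry": 0, "rz": 0, "fingers": 1}, {"x": 0, "y": 0, "z": 10, "rx": 0, "ry": 0, "rz": 0, "fingers": 1}, {"x": 0, "y": 0, "z": 11, "rx": 0, "ry": 0, "rz": 0, "fingers": 1}, {"x": 0, "y": 0, "z": 11, "rx": 0, "ry": 0, "rz": 0, "fingers": 1}]'

```text
time_s: 21.38
tool_pos: [0.5682, 0.2854, 0.0355]
tool_rot: [-180.0, 0.1, 77.9]
force: [2.5, -2.1, -2.9]
grip_width: 0.0246
grasp_force: 60.0
```

>>> drive_tool --moves '[{"x": 0, "y": 0, "z": 1, "rx": 0, "ry": 0, "rz": 0, "fingers": 1}, {"x": 0, "y": 0, "z": 2, "rx": 0, "ry": 0, "rz": 0, "fingers": 1}, {"x": 0, "y": 0, "z": 2, "rx": 0, "ry": 0, "rz": 0, "fingers": 1}]'

```text
time_s: 21.75
tool_pos: [0.5682, 0.2854, 0.0353]
tool_rot: [180.0, 0.1, 77.9]
force: [-0.6, -5.8, 8.5]
grip_width: 0.0247
grasp_force: 60.0
```

```bash
python3 go.py 569 287.6 35 78
```

```text
t 21.75 pos [568.2 285.4  35.3] rot [1.7996e+02 1.4000e-01 7.7930e+01] w 24.7 g 60.0 F [-0.6 -5.8  8.5]
[569.  287.6  35.   78. ] xyz [2.3 0.3 0.3] rz [ 0.     0.    -0.001]
```

>>> drive_tool --moves '[{"x": 0, "y": 0, "z": -2, "rx": 0, "ry": 0, "rz": 0, "fingers": 1}, {"x": 0, "y": 0, "z": -2, "rx": 0, "ry": 0, "rz": 0, "fingers": 0}, {"x": 0, "y": 0, "z": -2, "rx": 0, "ry": 0, "rz": 0, "fingers": 0}, {"x": 0, "y": 0, "z": -2, "rx": 0, "ry": 0, "rz": 0, "fingers": 0}, {"x": 0, "y": 0, "z": -2, "rx": 0, "ry": 0, "rz": 0, "fingers": 0}, {"x": 0, "y": 0, "z": -20, "rx": 0, "ry": 0, "rz": 0, "fingers": 0}, {"x": 0, "y": 0, "z": -60, "rx": 0, "ry": 0, "rz": 0, "fingers": -1}, {"x": 0, "y": 0, "z": -110, "rx": 0, "ry": 0, "rz": 0, "fingers": -1}, {"x": -310, "y": -67, "z": -110, "rx": 0, "ry": 0, "rz": -0.21, "fingers": -1}, {"x": -310, "y": -67, "z": -110, "rx": 0, "ry": 0, "rz": -0.21, "fingers": -1}, {"x": -310, "y": -67, "z": -110, "rx": 0, "ry": 0, "rz": -0.21, "fingers": -1}, {"x": -310, "y": -67, "z": -110, "rx": 0, "ry": 0, "rz": -0.21, "fingers": -1}, {"x": -310, "y": -67, "z": -110, "rx": 0, "ry": 0, "rz": -0.21, "fingers": -1}, {"x": -310, "y": -67, "z": -110, "rx": 0, "ry": 0, "rz": -0.21, "fingers": -1}, {"x": -310, "y": -67, "z": -110, "rx": 0, "ry": 0, "rz": -0.21, "fingers": -1}, {"x": -310, "y": -67, "z": -110, "rx": 0, "ry": 0, "rz": -0.21, "fingers": -1}, {"x": -310, "y": -67, "z": -110, "rx": 0, "ry": 0, "rz": -0.21, "fingers": -1}]'

```text
time_s: 23.88
tool_pos: [0.4384, -0.0009, 0.1441]
tool_rot: [180.0, -0.1, 90.2]
force: [-0.2, -0.8, -0.3]
grip_width: 0.0868
grasp_force: 0.0
```

```bash
python3 go.py 438 -4 30 90
python3 - <<'E'
from h import *
np.set_printoptions(precision=1,suppress=True)
d=cam("top"); s=cam("side")
cv2.imwrite("pics/s4.png",cv2.resize(s["image"][260:460,140:360,::-1],None,fx=3,fy=3,interpolation=2))
C=[cen(c) for c in blobs(d,(0,150,60),(8,255,255),(100,205,235,335),amin=20)]; P=[plane(d,c,.051)*1000 for c in C]; print(P, sum(P)/2, "expect clip centre 569 287.6")
E
```

```text
t 23.88 pos [438.4  -0.9 144.1] rot [ 1.800e+02 -5.000e-02  9.019e+01] w 86.8 g 0.0 F [-0.2 -0.8 -0.3]
[438.  -4.  30.  90.] xyz [ -3.1  -0.4 114.1] rz [-0.    -0.     0.003]
[array([[555.6, 226.9]]), array([[581.4, 347.2]])] [[568.5 287. ]] expect clip centre 569 287.6
```

View pics/s4.png

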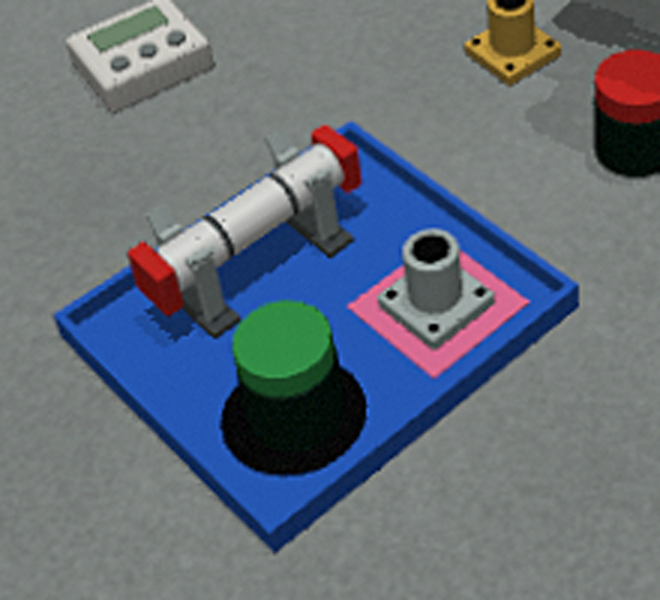

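The cartridge sits level in both clips (caps at crop (158,280) and (337,158)), within 1 mm of centre. Now the yellow jar.

>>> drive_tool --moves '[{"x": -2, "y": 0, "z": 50, "rx": 0, "ry": 0, "rz": 0, "fingers": -1}, {"x": -2, "y": 0, "z": 85, "rx": 0, "ry": 0, "rz": 0, "fingers": -1}, {"x": -2, "y": 0, "z": 108, "rx": 0, "ry": 0, "rz": 0, "fingers": -1}, {"x": -2, "y": 0, "z": 114, "rx": 0, "ry": 0, "rz": 0, "fingers": -1}, {"x": -2, "y": 0, "z": 114, "rx": 0, "ry": 0, "rz": 0, "fingers": -1}, {"x": -2, "y": 0, "z": 114, "rx": 0, "ry": 0, "rz": 0, "fingers": 1}, {"x": -2, "y": 0, "z": 114, "rx": 0, "ry": 0, "rz": 0, "fingers": 1}, {"x": -2, "y": 0, "z": 114, "rx": 0, "ry": 0, "rz": 0, "fingers": 1}, {"x": -2, "y": 0, "z": 114, "rx": 0, "ry": 0, "rz": 0, "fingers": 1}, {"x": -2, "y": 0, "z": 114, "rx": 0, "ry": 0, "rz": 0, "fingers": 1}, {"x": -2, "y": 0, "z": 114, "rx": 0, "ry": 0, "rz": 0, "fingers": 1}, {"x": -2, "y": 0, "z": 114, "rx": 0, "ry": 0, "rz": 0, "fingers": 1}]' --force 15

```text
time_s: 25.48
tool_pos: [0.438, -0.0048, 0.0301]
tool_rot: [-180.0, 0.0, 90.0]
force: [-1.2, 0.6, 2.5]
grip_width: 0.0496
grasp_force: 15.0
```

```bash
python3 go.py 513 -355 140 90
```

```text
t 25.48 pos [438.   -4.8  30.1] rot [-1.8e+02  2.0e-02  9.0e+01] w 49.6 g 15.0 F [-1.2  0.6  2.5]
[ 513. -355.  140.   90.] xyz [-350.2   75.  -109.9] rz [ 0.  0. -0.]
```

>>> drive_tool --moves '[{"x": 0, "y": 0, "z": -30, "rx": 0, "ry": 0, "rz": 0, "fingers": 1}, {"x": 0, "y": 0, "z": -70, "rx": 0, "ry": 0, "rz": 0, "fingers": 1}, {"x": 0, "y": 0, "z": -110, "rx": 0, "ry": 0, "rz": 0, "fingers": 1}, {"x": -45, "y": 10, "z": -110, "rx": 0, "ry": 0, "rz": 0, "fingers": 1}, {"x": -95, "y": 20, "z": -110, "rx": 0, "ry": 0, "rz": 0, "fingers": 1}, {"x": -150, "y": 32, "z": -110, "rx": 0, "ry": 0, "rz": 0, "fingers": 1}, {"x": -205, "y": 44, "z": -110, "rx": 0, "ry": 0, "rz": 0, "fingers": 1}, {"x": -260, "y": 56, "z": -110, "rx": 0, "ry": 0, "rz": 0, "fingers": 1}, {"x": -310, "y": 66, "z": -110, "rx": 0, "ry": 0, "rz": 0, "fingers": 1}, {"x": -350, "y": 75, "z": -110, "rx": 0, "ry": 0, "rz": 0, "fingers": 1}, {"x": -350, "y": 75, "z": -110, "rx": 0, "ry": 0, "rz": 0, "fingers": 1}, {"x": -350, "y": 75, "z": -70, "rx": 0, "ry": 0, "rz": 0, "fingers": 1}, {"x": -350, "y": 75, "z": -35, "rx": 0, "ry": 0, "rz": 0, "fingers": 1}, {"x": -350, "y": 75, "z": -20, "rx": 0, "ry": 0, "rz": 0, "fingers": 1}, {"x": -350, "y": 75, "z": -13, "rx": 0, "ry": 0, "rz": 0, "fingers": 1}, {"x": -350, "y": 75, "z": -10, "rx": 0, "ry": 0, "rz": 0, "fingers": 1}, {"x": -350, "y": 75, "z": -9, "rx": 0, "ry": 0, "rz": 0, "fingers": 1}, {"x": -350, "y": 75, "z": -8, "rx": 0, "ry": 0, "rz": 0, "fingers": 1}, {"x": -350, "y": 75, "z": -8, "rx": 0, "ry": 0, "rz": 0, "fingers": 1}]'

```text
time_s: 27.85
tool_pos: [0.5131, -0.3549, 0.0385]
tool_rot: [180.0, 0.0, 90.0]
force: [0.5, 0.3, -2.2]
grip_width: 0.0497
grasp_force: 15.0
```

>>> drive_tool --moves '[{"x": 0, "y": 0, "z": 0.6, "rx": 0, "ry": 0, "rz": 0, "fingers": 1}, {"x": 0, "y": 0, "z": 1.2, "rx": 0, "ry": 0, "rz": 0, "fingers": 1}, {"x": 0, "y": 0, "z": 1.8, "rx": 0, "ry": 0, "rz": 0, "fingers": 1}, {"x": 0, "y": 0, "z": 2.3, "rx": 0, "ry": 0, "rz": 0, "fingers": 1}, {"x": 0, "y": 0, "z": 2.5, "rx": 0, "ry": 0, "rz": 0, "fingers": 1}, {"x": 0, "y": 0, "z": 2.5, "rx": 0, "ry": 0, "rz": 0, "fingers": -1}, {"x": 0, "y": 0, "z": 2.5, "rx": 0, "ry": 0, "rz": 0, "fingers": -1}, {"x": 0, "y": 0, "z": 2.5, "rx": 0, "ry": 0, "rz": 0, "fingers": -1}, {"x": 0, "y": 0, "z": -20, "rx": 0, "ry": 0, "rz": 0, "fingers": -1}, {"x": 0, "y": 0, "z": -60, "rx": 0, "ry": 0, "rz": 0, "fingers": -1}, {"x": 0, "y": 0, "z": -102, "rx": 0, "ry": 0, "rz": 0, "fingers": -1}, {"x": 414, "y": 34, "z": -102, "rx": 0, "ry": 0, "rz": 0.272, "fingers": -1}, {"x": 414, "y": 34, "z": -102, "rx": 0, "ry": 0, "rz": 0.272, "fingers": -1}, {"x": 414, "y": 34, "z": -102, "rx": 0, "ry": 0, "rz": 0.272, "fingers": -1}, {"x": 414, "y": 34, "z": -102, "rx": 0, "ry": 0, "rz": 0.272, "fingers": -1}, {"x": 414, "y": 34, "z": -102, "rx": 0, "ry": 0, "rz": 0.272, "fingers": -1}, {"x": 414, "y": 34, "z": -102, "rx": 0, "ry": 0, "rz": 0.272, "fingers": -1}, {"x": 414, "y": 34, "z": -102, "rx": 0, "ry": 0, "rz": 0.272, "fingers": -1}, {"x": 414, "y": 34, "z": -102, "rx": 0, "ry": 0, "rz": 0.272, "fingers": -1}, {"x": 414, "y": 34, "z": -102, "rx": 0, "ry": 0, "rz": 0.272, "fingers": -1}]'

```text
time_s: 30.35
tool_pos: [0.5473, 0.0586, 0.1409]
tool_rot: [179.9, 0.0, 74.4]
force: [-0.3, -1.4, 0.9]
grip_width: 0.0868
grasp_force: 0.0
```

```bash
python3 go.py 547.2 59.1 22 74.4
```

```text
t 30.35 pos [547.3  58.6 140.9] rot [1.7992e+02 5.0000e-02 7.4400e+01] w 86.8 g 0.0 F [-0.3 -1.4  0.9]
[547.2  59.1  22.   74.4] xyz [  0.5  -0.3 118.9] rz [ 0. -0.  0.]
```

>>> drive_tool --moves '[{"x": 0, "y": 0, "z": 50, "rx": 0, "ry": 0, "rz": 0, "fingers": -1}, {"x": 0, "y": 0, "z": 90, "rx": 0, "ry": 0, "rz": 0, "fingers": -1}, {"x": 0, "y": 0, "z": 112, "rx": 0, "ry": 0, "rz": 0, "fingers": -1}, {"x": 0, "y": 0, "z": 118.5, "rx": 0, "ry": 0, "rz": 0, "fingers": -1}, {"x": 0, "y": 0, "z": 118.5, "rx": 0, "ry": 0, "rz": 0, "fingers": -1}, {"x": 0, "y": 0, "z": 118.5, "rx": 0, "ry": 0, "rz": 0, "fingers": 1}, {"x": 0, "y": 0, "z": 118.5, "rx": 0, "ry": 0, "rz": 0, "fingers": 1}, {"x": 0, "y": 0, "z": 118.5, "rx": 0, "ry": 0, "rz": 0, "fingers": 1}, {"x": 0, "y": 0, "z": 118.5, "rx": 0, "ry": 0, "rz": 0, "fingers": 1}, {"x": 0, "y": 0, "z": 118.5, "rx": 0, "ry": 0, "rz": 0, "fingers": 1}, {"x": 0, "y": 0, "z": 118.5, "rx": 0, "ry": 0, "rz": 0, "fingers": 1}, {"x": 0, "y": 0, "z": 118.5, "rx": 0, "ry": 0, "rz": 0, "fingers": 1}, {"x": 0, "y": 0, "z": 118.5, "rx": 0, "ry": 0, "rz": 0, "fingers": 1}, {"x": 0, "y": 0, "z": 118.5, "rx": 0, "ry": 0, "rz": 0, "fingers": 1}]' --force 20

```text
time_s: 32.1
tool_pos: [0.5469, 0.0593, 0.0215]
tool_rot: [-180.0, 0.0, 74.4]
force: [0.1, 0.4, -0.3]
grip_width: 0.0291
grasp_force: 20.0
```

```bash
python3 go.py 509 -255.4 132 92.4
```

```text
t 32.10 pos [546.9  59.3  21.5] rot [-180.      0.     74.42] w 29.1 g 20.0 F [ 0.1  0.4 -0.3]
[ 509.  -255.4  132.    92.4] xyz [-313.3   48.  -110.5] rz [ 0.     0.    -0.314]
```

>>> drive_tool --moves '[{"x": 0, "y": 0, "z": -30, "rx": 0, "ry": 0, "rz": 0, "fingers": 1}, {"x": 0, "y": 0, "z": -70, "rx": 0, "ry": 0, "rz": 0, "fingers": 1}, {"x": 0, "y": 0, "z": -110, "rx": 0, "ry": 0, "rz": 0, "fingers": 1}, {"x": -45, "y": 7, "z": -110, "rx": 0, "ry": 0, "rz": -0.05, "fingers": 1}, {"x": -95, "y": 14, "z": -110, "rx": 0, "ry": 0, "rz": -0.1, "fingers": 1}, {"x": -150, "y": 23, "z": -110, "rx": 0, "ry": 0, "rz": -0.16, "fingers": 1}, {"x": -205, "y": 31, "z": -110, "rx": 0, "ry": 0, "rz": -0.22, "fingers": 1}, {"x": -260, "y": 40, "z": -110, "rx": 0, "ry": 0, "rz": -0.27, "fingers": 1}, {"x": -313, "y": 48, "z": -110, "rx": 0, "ry": 0, "rz": -0.314, "fingers": 1}, {"x": -313, "y": 48, "z": -110, "rx": 0, "ry": 0, "rz": -0.314, "fingers": 1}, {"x": -313, "y": 48, "z": -70, "rx": 0, "ry": 0, "rz": -0.314, "fingers": 1}, {"x": -313, "y": 48, "z": -32, "rx": 0, "ry": 0, "rz": -0.314, "fingers": 1}, {"x": -313, "y": 48, "z": -15, "rx": 0, "ry": 0, "rz": -0.314, "fingers": 1}, {"x": -313, "y": 48, "z": -10, "rx": 0, "ry": 0, "rz": -0.314, "fingers": 1}, {"x": -313, "y": 48, "z": -8, "rx": 0, "ry": 0, "rz": -0.314, "fingers": 1}, {"x": -313, "y": 48, "z": -7, "rx": 0, "ry": 0, "rz": -0.314, "fingers": 1}, {"x": -313, "y": 48, "z": -7, "rx": 0, "ry": 0, "rz": -0.314, "fingers": 1}]'

```text
time_s: 34.22
tool_pos: [0.5096, -0.2554, 0.0294]
tool_rot: [179.9, 0.1, 92.4]
force: [-0.3, 0.1, -0.5]
grip_width: 0.0296
grasp_force: 20.0
```

>>> drive_tool --moves '[{"x": 0, "y": 0, "z": 1, "rx": 0, "ry": 0, "rz": 0, "fingers": 1}, {"x": 0, "y": 0, "z": 1.9, "rx": 0, "ry": 0, "rz": 0, "fingers": 1}, {"x": 0, "y": 0, "z": 1.9, "rx": 0, "ry": 0, "rz": 0, "fingers": 1}, {"x": 0, "y": 0, "z": 1.9, "rx": 0, "ry": 0, "rz": 0, "fingers": 0}, {"x": 0, "y": 0, "z": 1.9, "rx": 0, "ry": 0, "rz": 0, "fingers": 0}, {"x": 0, "y": 0, "z": 1.9, "rx": 0, "ry": 0, "rz": 0, "fingers": 0}, {"x": 0, "y": 0, "z": -20, "rx": 0, "ry": 0, "rz": 0, "fingers": 0}, {"x": 0, "y": 0, "z": -60, "rx": 0, "ry": 0, "rz": 0, "fingers": 0}, {"x": 0, "y": 0, "z": -120, "rx": 0, "ry": 0, "rz": 0, "fingers": 0}, {"x": 50, "y": 0, "z": -150, "rx": 0, "ry": 0, "rz": 0, "fingers": 0}, {"x": 110, "y": 0, "z": -150, "rx": 0, "ry": 0, "rz": 0, "fingers": 0}, {"x": 170, "y": 0, "z": -150, "rx": 0, "ry": 0, "rz": 0, "fingers": 0}, {"x": 200, "y": 0, "z": -150, "rx": 0, "ry": 0, "rz": 0, "fingers": 0}, {"x": 200, "y": 0, "z": -150, "rx": 0, "ry": 0, "rz": 0, "fingers": 0}, {"x": 200, "y": 0, "z": -150, "rx": 0, "ry": 0, "rz": 0, "fingers": 0}]'

```text
time_s: 36.1
tool_pos: [0.5006, -0.0565, 0.1784]
tool_rot: [-180.0, 0.0, 92.4]
force: [0.1, -0.5, -0.4]
grip_width: 0.0434
grasp_force: 0.0
```

Run:
```python
from h import *
for n in("top","side"):
    cv2.imwrite(f"pics/{n}9.png",cam(n)["image"][:,:,::-1])
```

```text
(no output)
```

View pics/top9.png

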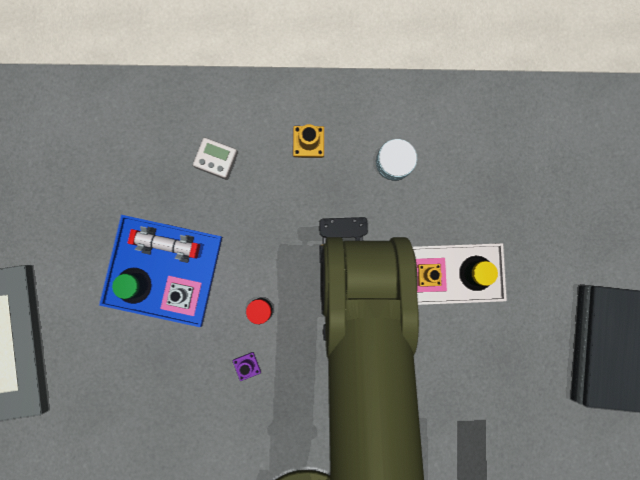

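View pics/side9.png

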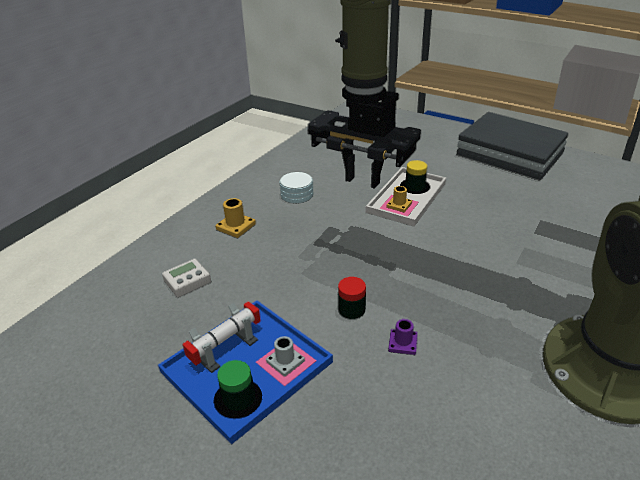

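Both trays are filled: green (126,285), steel (180,296) and cartridge (163,242) in the blue tray, brass (431,274) and yellow (485,273) in the white one. The red jar, timer and dishes have not moved. Handing in.

```bash
python3 -c "
from cell import workorder; print(workorder.sign_off())"
```

```text
the job is handed in; nothing more can be done
None
```

I made up both kits and handed the job in at about 36 s: every item is in its place, the cartridge is fully seated in both clips, and the red-lidded jar, timer and dishes are where they were.

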